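# Reset the grind setting of a grain sample mill and lock it

## Robot

A 6-joint arm with a two-finger parallel gripper is mounted at the origin on the work surface. World frame = base frame: x ahead of the robot, y to its left, z up, the work surface at z = 0. Lengths are in m, angles in rad, forces in N, time in s.
With the tool pointing down it reaches from about 0.325 to 0.85 m from the base axis. Payload 4.4 kg.
Tool frame: the origin (TCP) lies on the mounting face of the last link; the fingertips stand 199 mm ahead of it and the grasp point (between the pads) lies 180 mm ahead of it; z points along the fingers, y is the direction in which the jaws open and shut (so a half turn about z gives the same grasp; the last joint's range is limited). The gripper opens to 94 mm and grips with 3 to 60 N. Pads are 16 mm wide; open, the fingers measure 119 mm over their backs; the gripper's body (75 mm by 177 mm) begins 78 mm behind the grasp point.
Start: joints at [-1.268, 0.207, 1.542, -0, 1.393, -0.15], TCP at [0.252, -0.517, 0.405] pointing down, gripper open.
Joint ranges: [-2.73, 2.73], [-0.86, 2.22], [0.23, 2.46], [-1.11, 4.25], [0.08, 2.63], [-2.82, 2.82]. Speed limits (rad/s): [2.79, 2.79, 3.14, 3.14, 3.14, 3.14].

## Interface

Orientations are given as a rotation vector (axis times angle).
In Python, from workcell import telemetry, imaging, arm gives the robot as it stands. The module is installed in compiled form; this text tells all that it offers.
- The arm moves only by the tool apply_moves, never from a script. Its argument "moves" is a list of rows, each a list of 7 numbers: the shift along the world's x, y, z each as a share of 0.04 m, from -1 to 1, then the turn, a rotation vector about the world's x, y, z each as a share of 8 degrees, from -1 to 1, then the opening, from -1 (shut) to 1 (fully open). A call has 1 to 5 rows; each row shifts and turns the commanded pose from where the row before left it; what a row does not reach is not made up. A row lasts 1/8 s, in which the tool goes at most 62.5 mm and 10.7 degrees, less where a joint would pass 70% of its speed; a pose out of reach is approached as far as the arm can. A call with a number of a shift or a turn outside -1 to 1 is refused whole. A call with a gripper value outside its range is refused whole. The fingers move at their own pace and stop on an object; "force" is the grip in N (left out, the last holds). Time passes only in rows, so rows that do not move let the fingers close. It gives the time, the measured TCP pose, the force and the opening at its end, in the units of the state.
- telemetry.observe(): the state, without advancing time (a new reading comes with each control period).
- imaging.get_image(name): name is "side" or "top" or "wrist"; returns a dict with "color" (384x512x3 uint8, red, green, blue), "intrinsics" (3x3 intrinsics, pixels), "D" ([k1, k2, p1, p2, k3] as OpenCV has them; the pictures are not rectified), "rvec" (rotation vector, rad) and "tvec" (3), from world to camera coordinates, as OpenCV has them. Camera axes: x right, y down, z forward; pixel columns grow to the right and rows downward; lengths in m; the calibration is good to about 2 mm. A picture is of the moment at which its call begins. There is no depth.
- arm.close_job(): hands the job in, once; it reports no verdict.
The state is a dict: "t": time; "qpos": joint angles; "qd": joint speeds; "tau": joint torques, N m; "eef_pos": TCP position; "tcp_rot": TCP orientation; "contact_force": force on the tool from outside, world axes, zero at the start; "torque": the same for the moment, N m; "width": opening from 0.0 (shut) to 1.0 (fully open).
Only numpy, scipy, OpenCV 4.12 (cv2) and the standard library are available. Lean on these libraries where they do the work, as an engineer would, in place of code of your own. Each camera call takes 0.05 s, during which the arm holds its last target.

## Task

On the low white grain mill, swing the lock ring's lever well round anticlockwise (seen from above) to free the grind adjuster, then turn the black adjuster bar until its pointer lines up with the raised index mark on the deck. Then swing the lever back clockwise until the lock ring is fully tight again, let go, and leave the things around the mill where they are.

Things in the scene. Friction and masses are not known exactly. Their poses are not given: they have to be found in the camera images.
- adjuster_grip (a point): Adjuster: upright black bar, 60 long, 14 thick, 42 tall, on a 68 mm aluminium disc, turning about a vertical axis through its middle. Point: on that axis, 23 mm above the disc, 19 below the bar's top, 185 above the table. x: along the bar to the pointer end; z up. Pointer: flat black strip 7 mm wide at the bar's foot, tip 56 mm from the axis; white stripe on the bar's top on that half.
- lever_grip (a point): Lock ring's lever handle: upright round black post, 18 mm across, 60 tall, on the end of a flat steel arm (14 mm wide, its top 29 mm below this point). Point: on the post's axis, 22 mm below its top, 181 above the table; it circles at 95 mm around the adjuster's axis. The ring is knurled steel, 96 mm across, just below the adjuster's disc, on the same axis.
- index_mark (a point): Index mark: the single upright dark steel rib on the mill's deck, 28 mm long (radially), 6 wide, 26 tall. Point: middle of its top edge, 76 mm from the adjuster's axis. x points outward along the rib, away from the axis; z up. The short flat dark ticks are only the scale.
- mill: The mill, fixed to the table: white box 240 mm (x) by 330 mm (y), deck 130 mm above the table. Origin: on the table under the adjuster's axis; x towards the index mark, z up. The box spans x -120..120, y -120..210 mm. A steel feed cup 90 mm wide, 35 tall stands on the deck at y = 150 mm.
- pointer_tip (a point): Tip of the adjuster's black pointer strip, on its top face, 56 mm from the adjuster's axis; it turns with the adjuster.
- lock_ring (a joint): Angle of the lock ring (rad): 0 is fully tight against its stop, growing anticlockwise seen from above to 1.2, its other stop. At 0 the lever stands 2.1 rad clockwise of the index mark. Near 0 the adjuster is clamped (over 2 N m to force it), above about 0.35 it is free. The ring stays where it is left; it takes 5 N at the lever, up to about 8 N over the last bit to tight.
- adjuster (a joint): Angle of the adjuster (rad): 0 when the pointer is in line with the index mark, growing anticlockwise seen from above; stops at -0.6 and 1.6. It stays where it is left; about 0.1 N m turns it when free.
- bottle: Bystander: brown closed jar, 68 mm across, 150 mm tall; origin at the centre of its underside.
- pan: Bystander: steel bowl, 120 mm across, 35 mm tall; origin at the centre of its underside.
- calculator: Bystander: grey desk calculator, 150 x 90 x 16 mm; origin at the centre of its underside, x along its length.

How it is judged:
On the way, in this order (a step that is already met when the one before it is completed fails the run):
1. the lock ring is loosened (more than 0.5 rad anticlockwise of tight) before the adjuster is turned (pointer tip still within 10 mm of its start) (value of joint lock_ring above 0.5 rad and distance of pointer_tip from where it was at the start of the episode below 0.01 m), for 0.1 s.
2. with the lock ring loose, the adjuster's pointer is at the index mark (within 0.12 rad) (value of joint adjuster between -0.12 and 0.12 rad and value of joint lock_ring above 0.35 rad), for 0.2 s.
At the end, for the whole second after the job is handed in: The lock ring is tight again (within 0.12 rad of its tight stop), the adjuster's pointer is within 0.12 rad of the index mark, and both are still (value of joint adjuster between -0.12 and 0.12 rad and value of joint lock_ring below 0.12 rad and velocity of joint lock_ring between -0.05 and 0.05 rad/s and velocity of joint adjuster between -0.05 and 0.05 rad/s); the robot touches nothing.
It fails at once if the bottle is moved more than 30 mm (distance of bottle from where it was at the start of the episode above 0.03 m).
It fails at once if the pan is moved more than 30 mm (distance of pan from where it was at the start of the episode above 0.03 m).
It fails at once if the calculator is moved more than 30 mm (distance of calculator from where it was at the start of the episode above 0.03 m).
It also fails if it takes over 51 s, if anything falls off the work surface, if the arm or the gripper's body presses on something with over 40 N, if the wrist force passes 120 N, or if a joint passes its speed limit or range.

## Working session

There is one attempt and no reset: what is moved stays moved. The work goes in short steps, Python scripts to look and compute and a tool call to move; the robot and the scene stay as the last step left them, time stands still between calls to the robot, and variables do not carry over. Pictures are saved under pics/ and viewed, and the job is handed in when it is done.

Besides the shell and the picture viewer there is one more tool, called as name(argument=value, ...) on one line, values as JSON. apply_moves: Moves the arm, as the interface text tells. Its arguments: {"type":"object","properties":{"moves":{"type":"array"},"force":{"type":"number"}},"required":["moves"]}

```bash
mkdir -p pics
python3 - <<'E'
from workcell import telemetry, imaging
import cv2
print(telemetry.observe())
for n in ["top","side","wrist"]:
    d=imaging.get_image(n); cv2.imwrite(f"pics/{n}0.png",d["color"][:,:,::-1])
    print(n,d["intrinsics"],d["D"],d["rvec"],d["tvec"])
E
```

```text
{'t': 0.0, 'qpos': array([-1.26748458e+00,  2.07422273e-01,  1.54291652e+00, -2.13428169e-05,
        1.39349282e+00, -1.50497978e-01]), 'qd': array([ 9.28119991e-05,  2.80317388e-05,  6.50854332e-04,  1.00500760e-03,
       -9.59245338e-04,  6.00991015e-04]), 'tau': array([ 5.91827029e-04, -3.70881093e+01, -2.81416172e+01,  6.99488190e-02,
        3.62488884e-02, -1.47842584e-04]), 'eef_pos': array([ 0.25195795, -0.51646735,  0.40350678]), 'tcp_rot': array([-3.05889032e+00, -7.06245431e-01,  3.01140936e-04]), 'contact_force': array([ 0.27600882, -0.52768781,  0.2368663 ]), 'torque': array([-0.03743026, -0.0096579 ,  0.00136164]), 'width': 0.993900114159078}
top [[347.87177037   0.         253.79058259]
 [  0.         347.87177037 196.99050964]
 [  0.           0.           1.        ]] [-0.06861295  0.          0.          0.          0.        ] [ 2.17329733 -2.16001781  0.09392546] [1.20332302e-03 5.21354996e-01 1.32317375e+00]
side [[406.69719514   0.         256.21755755]
 [  0.         406.69719514 195.0341875 ]
 [  0.           0.           1.        ]] [-0.07009422  0.          0.          0.          0.        ] [ 2.07279112 -0.3338478   0.1637488 ] [-0.48139995  0.21495931  1.29530738]
wrist [[306.05208753   0.         254.19082664]
 [  0.         306.05208753 194.84247565]
 [  0.           0.           1.        ]] [-0.01851137  0.          0.          0.          0.        ] [-2.46826551  1.53985603  0.2101051 ] [-0.5734374  -0.02788521  0.39153598]
```

View pics/top0.png

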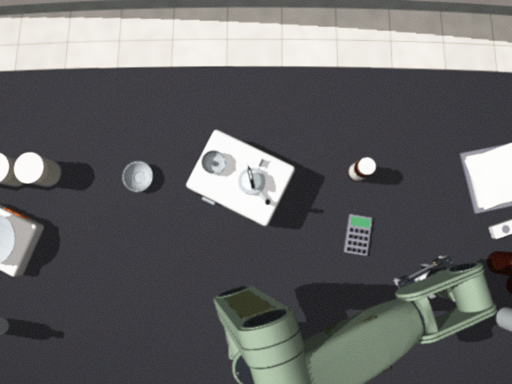

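View pics/side0.png

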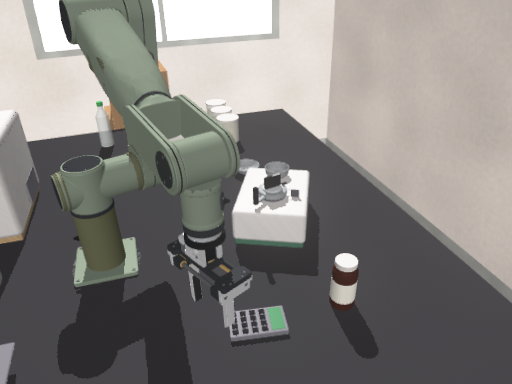

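View pics/wrist0.png

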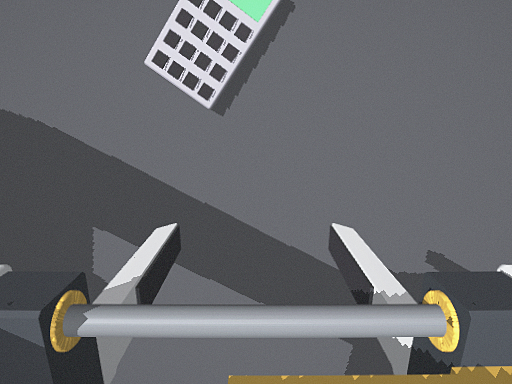

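```bash
cat > h.py <<'E'
import cv2, numpy as np
from workcell import telemetry, imaging
def cam(d): 
    R=cv2.Rodrigues(np.array(d["rvec"],float))[0]; return d["intrinsics"],d["D"],R,np.array(d["tvec"],float)
def ray(d,uv):
    K,D,R,t=cam(d); p=cv2.undistortPoints(np.array(uv,float).reshape(-1,1,2),K,D).reshape(-1,2)
    v=np.c_[p,np.ones(len(p))]@R; return -R.T@t, v
def plane(d,uv,z):
    c,v=ray(d,uv); return c+v*((z-c[2])/v[:,2:3])
def proj(d,P):
    K,D,R,t=cam(d); return cv2.projectPoints(np.array(P,float).reshape(-1,1,3),np.array(d["rvec"]),t,K,D)[0].reshape(-1,2)
def crop(d,x0,y0,x1,y1,s,name):
    im=d["color"][y0:y1,x0:x1,::-1]; cv2.imwrite(name,cv2.resize(im,None,fx=s,fy=s,interpolation=cv2.INTER_CUBIC))
E
python3 - <<'E'
from h import *
d=imaging.get_image("top"); crop(d,180,120,305,230,6,"pics/t1.png")
s=imaging.get_image("side"); crop(s,225,145,325,245,6,"pics/s1.png")
# mill top corners
hsv=cv2.cvtColor(d["color"],cv2.COLOR_RGB2HSV)
m=((hsv[...,2]>190)&(hsv[...,1]<40)).astype(np.uint8); m[:120]=0;m[232:]=0;m[:,:180]=0;m[:,305:]=0
m=cv2.morphologyEx(m,cv2.MORPH_OPEN,np.ones((3,3)))
cs=max(cv2.findContours(m,0,2)[0],key=cv2.contourArea)
r=cv2.minAreaRect(plane(d,cs.reshape(-1,2),.13)[:,:2].astype(np.float32)); print(r,cv2.boxPoints(r));
E
```

```text
((0.5854811668395996, 0.05538161098957062), (0.3237837553024292, 0.23568567633628845), 64.20668029785156) [[ 0.40893567 -0.03910441]
 [ 0.6211399  -0.14165741]
 [ 0.76202667  0.14986762]
 [ 0.54982245  0.25242063]]
```

View pics/t1.png

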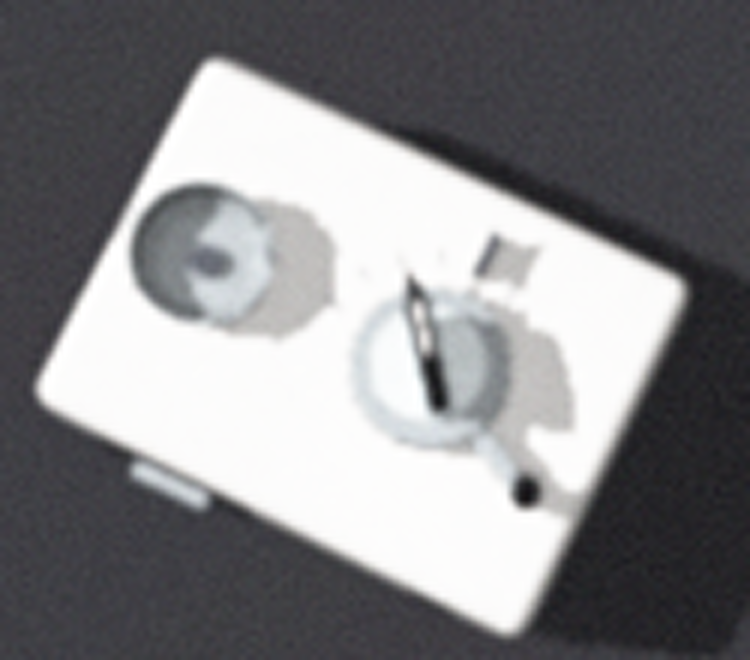

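View pics/s1.png

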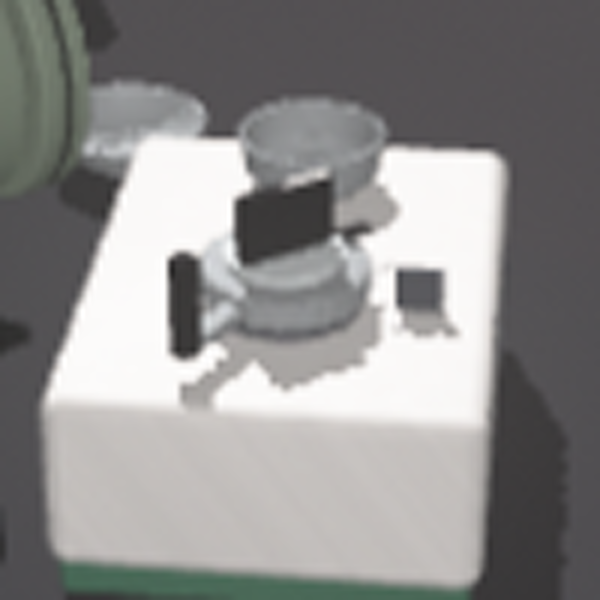

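Run:
```python
from h import *
d=imaging.get_image("top"); s=imaging.get_image("side")
f=lambda p:np.array(p)/6+[180-.42,120-.42]
print("lever",plane(d,f([525,488]),.203))
print("bar ends",plane(d,[f([412,282]),f([440,405])],.204))
print("rib ends",plane(d,[f([496,238]),f([480,275])],.156))
print("disc centre",plane(d,f([431,368]),.16))
O=np.array([.5659,.0149]);a=np.deg2rad(-25.8)
for nm,ang,r,z in [("lever",a-2.1,.095,.203),("idx",a,.076,.156),("axis",0,0,.204)]:
    P=np.r_[O+r*np.array([np.cos(ang),np.sin(ang)]),z]; print(nm,P,(proj(d,P)-[179.58,119.58])*6,(proj(s,P)-[224.58,144.58])*6)
for n,d_,u in [("bowl",d,(138,183)),("jar",d,(356,174)),("cal",d,(359,235))]: print(n,plane(d_,u,0.0))
```

```text
lever [[ 0.49105528 -0.04224091  0.203     ]]
bar ends [[0.60746785 0.02196289 0.204     ]
 [0.53748387 0.00565134 0.204     ]]
rib ends [[ 0.64297605 -0.02604521  0.156     ]
 [ 0.62078155 -0.01671561  0.156     ]]
disc centre [[0.56478189 0.01165213 0.16      ]]
lever [ 0.48702929 -0.03805669  0.203     ] [[517.50040062 495.1255669 ]] [[170.81323715 255.41653945]]
idx [ 0.63432423 -0.01817756  0.156     ] [[482.59091336 252.37062372]] [[414.2148901  269.64604846]]
axis [0.5659 0.0149 0.204 ] [[423.92497774 354.83747567]] [[278.69384187 186.76680801]]
bowl [[0.57756038 0.4694277  0.        ]]
jar [[ 0.6182328  -0.40239989  0.        ]]
cal [[ 0.3762769 -0.409183   0.       ]]
```

```bash
cat >> h.py <<'E'
def tri(d,u,s,w):
    A=[];b=[]
    for dd,uv in ((d,u),(s,w)):
        c,v=ray(dd,uv); v=v[0]/np.linalg.norm(v[0]); M=np.eye(3)-np.outer(v,v); A.append(M); b.append(M@c)
    A=np.vstack(A); b=np.hstack(b); x=np.linalg.lstsq(A,b,rcond=None)[0]; return x,np.linalg.norm(A@x-b)
E
python3 - <<'E'
from h import *
d=imaging.get_image("top"); s=imaging.get_image("side")
f=lambda p:np.array(p)/6+[179.58,119.58]
g=lambda p:np.array(p)/6+[224.58,144.58]
print("lever top",tri(d,f([525,488]),s,g([185,257])))
print("rib outer",tri(d,f([496,238]),s,g([443,272])))
print("rib inner",tri(d,f([480,275]),s,g([397,269])))
print("bar ptr",tri(d,f([412,282]),s,g([332,180])), "other",tri(d,f([440,405]),s,g([236,200])))
E
```

```text
lever top (array([ 0.49220747, -0.04252645,  0.20323278]), np.float64(0.001701544318725265))
rib outer (array([ 0.64537517, -0.026782  ,  0.15638627]), np.float64(0.0035870050391048494))
rib inner (array([ 0.62230409, -0.01724379,  0.15779384]), np.float64(0.002697535402699919))
bar ptr (array([0.60463199, 0.02316317, 0.19825682]), np.float64(0.005634029295041113)) other (array([0.53759581, 0.00556092, 0.20535004]), np.float64(0.00040919924898434097))
```

apply_moves(moves=[[0, 0, 1, 0, 0, 0, -0.2], [0.5, 1, 0, 0, 0, 0.5, -0.2], [0.5, 1, 0, 0, 0, 0.5, -0.2], [0.5, 1, 0, 0, 0, 0, -0.2], [0.5, 1, 0, 0, 0, 0, -0.2]], force=20)

```text
t: 1.08
eef_pos: [0.3325, -0.3555, 0.4448]
tcp_rot: [3.004, 0.918, 0.001]
contact_force: [0.7, 1.1, -0.3]
width: 0.507
```

apply_moves(moves=[[0.5, 1, 0, 0, 0, 0, -0.2], [0.5, 1, 0, 0, 0, 0, -0.2], [0.5, 1, 0, 0, 0, 0, -0.2], [0.5, 1, 0, 0, 0, 0, -0.2], [0.5, 1, 0, 0, 0, 0, -0.2]])

```text
t: 1.7
eef_pos: [0.4325, -0.1554, 0.445]
tcp_rot: [3.004, 0.918, 0.001]
contact_force: [0.4, -0.5, -0.1]
width: 0.4
```

apply_moves(moves=[[0.5, 1, 0, 0, 0, 0, -0.2], [0.5, 0.85, 0, 0, 0, 0, -0.2], [0, 0, 0, 0, 0, 0, -0.2]])

```text
t: 2.08
eef_pos: [0.4727, -0.0809, 0.4448]
tcp_rot: [-3.002, -0.925, -0.0]
contact_force: [0.1, -0.8, 0.1]
width: 0.4
```

```bash
cat >> h.py <<'E'
def st():
    from scipy.spatial.transform import Rotation as Ro
    o=telemetry.observe(); R=Ro.from_rotvec(o["tcp_rot"]).as_matrix(); p=np.array(o["eef_pos"])
    print("t",round(o["t"],2),"tcp",p.round(4),"grasp",(p+.18*R[:,2]).round(4),"ydir",np.rad2deg(np.arctan2(R[1,1],R[0,1])).round(2),"z",R[:,2].round(3),"F",np.round(o["contact_force"],1),"w",round(o["width"]*94,1),"q",np.round(o["qpos"],2))
E
python3 - <<'E'
from h import *
st()
d=imaging.get_image("top");w=imaging.get_image("wrist"); crop(w,0,0,512,384,1.5,"pics/w2.png");crop(d,180,120,305,230,6,"pics/t2.png")
print(proj(w,[[.4915,-.042,.203],[.568,.0115,.204]])*1.5)
E
```

```text
t 2.08 tcp [ 0.4727 -0.0809  0.4448] grasp [ 0.4727 -0.0809  0.2648] ydir -55.75 z [ 0.  0. -1.] F [ 0.1 -0.8  0.1] w 37.6 q [-0.35 -0.03  1.72  0.    1.46  0.62]
[[336.04985865 248.36908183]
 [327.65570208  36.26688817]]
```

View pics/w2.png

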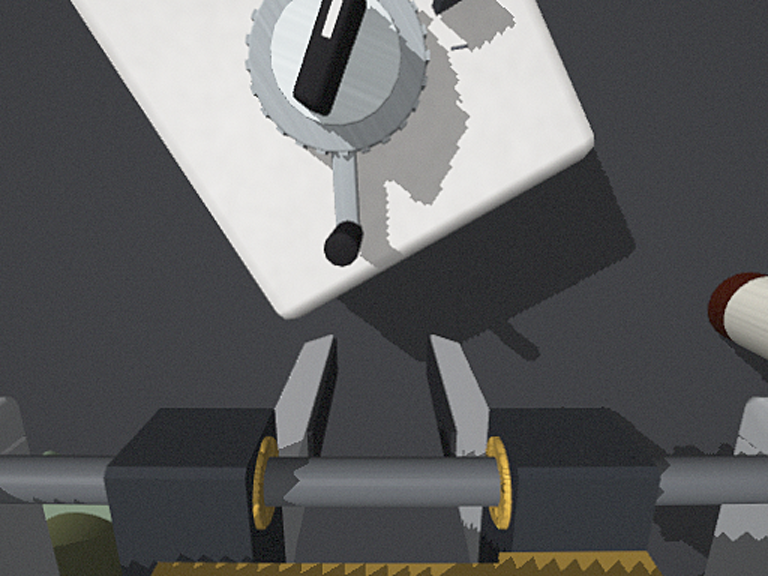

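The wrist view shows the post's top at about (342,243), the ring centre near (336,58), the bar pointing up-right, and the jaw tips open below the post.

Run:
```python
from h import *
w=imaging.get_image("wrist")
print(plane(w,np.array([[342,244]])/1.5,.203),plane(w,np.array([[336,58]])/1.5,.160))
print("bar",plane(w,np.array([[314,105],[346,0]])/1.5,.204))
```

```text
[[ 0.49469101 -0.0440507   0.203     ]] [[0.56794736 0.01131155 0.16      ]]
bar [[5.40744557e-01 5.81135334e-04 2.04000000e-01]
 [5.84088737e-01 1.16235021e-02 2.04000000e-01]]
```

apply_moves(moves=[[0.47, 0.95, 0, 0, 0, 0, -0.2], [0, 0, 0, 0, 0, 0, -0.2]])

```text
t: 2.48
eef_pos: [0.491, -0.0447, 0.4447]
tcp_rot: [-3.004, -0.92, -0.0]
contact_force: [0.3, -0.4, 0.6]
width: 0.398
```

Run:
```python
from h import *
st()
w=imaging.get_image("wrist"); crop(w,0,0,512,384,1.5,"pics/w3.png")
s=imaging.get_image("side"); crop(s,150,100,350,250,4,"pics/s3.png")
```

```text
t 2.48 tcp [ 0.491  -0.0447  0.4447] grasp [ 0.491  -0.0447  0.2647] ydir -55.96 z [ 0.  0. -1.] F [ 0.3 -0.4  0.6] w 37.4 q [-0.27 -0.    1.69  0.    1.46  0.71]
```

View pics/w3.png

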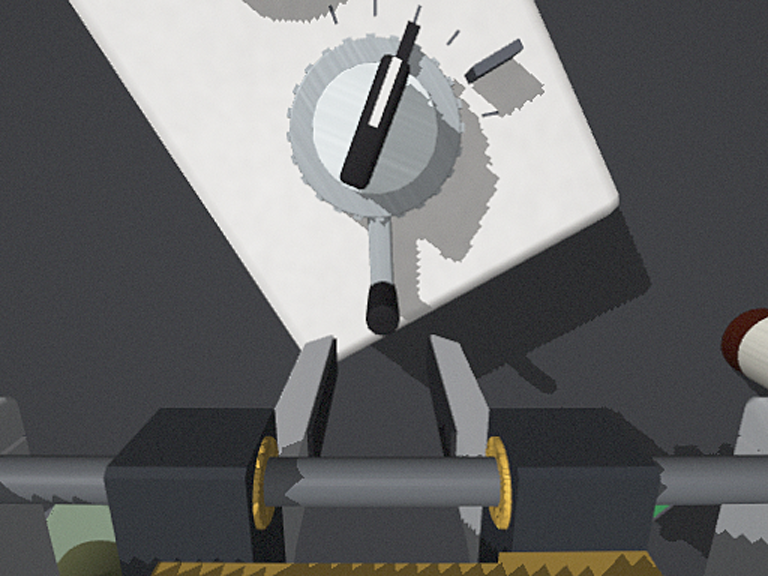

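View pics/s3.png

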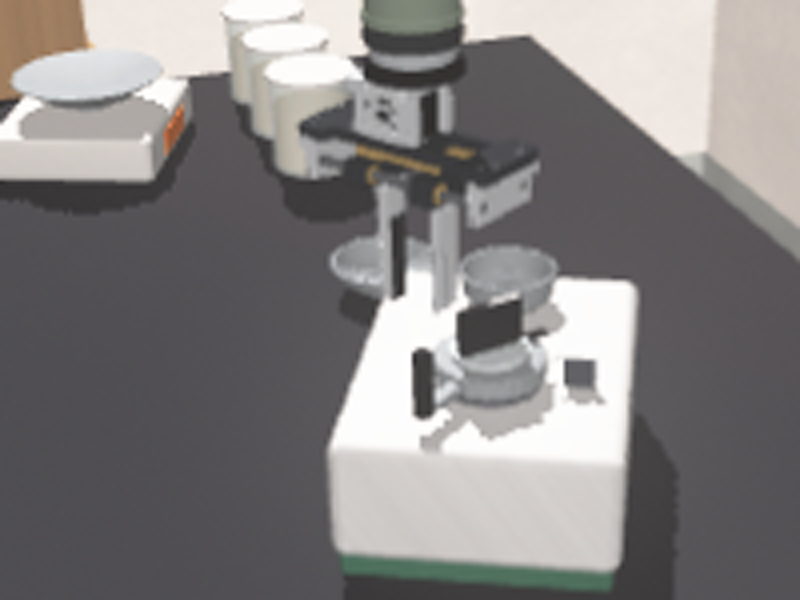

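The wrist view shows everything: post top (382,319), pointer tip (416,24), disc centre (374,122), and the rib's top edge from (469,75) to (521,42).

Run:
```python
from h import *
w=imaging.get_image("wrist")
P=lambda u,z:plane(w,np.array([u],float)/1.5,z)[0]
O=P((374.5,122),.160); print("O",O)
L=P((382,319),.203);T=P((416,24),.165);B0=P((353,186),.204);B1=P((393,62),.204);ri=P((468,75),.156);ro=P((521,42),.156)
print(L,T,B0,B1,(B0+B1)/2,ri,ro)
an=lambda v:np.rad2deg(np.arctan2(v[1],v[0]))
for O in [O,np.array([.568,.0112,0])]:
  print("lever",an(L-O),np.linalg.norm((L-O)[:2]),"ptr",an(T-O),np.linalg.norm((T-O)[:2]),"bar",an(B1-B0),"rib",an(ri-O),an(ro-O),np.linalg.norm(((ri+ro)/2-O)[:2]),"ribdir",an(ro-ri))
```

```text
O [0.57148919 0.01361614 0.16      ]
[ 0.49236792 -0.04468506  0.203     ] [0.6221168  0.02207153 0.165     ] [0.53944896 0.00351244 0.204     ] [0.59390366 0.01806654 0.204     ] [0.56667631 0.01078949 0.204     ] [ 0.61988877 -0.01452647  0.156     ] [ 0.64875196 -0.0281195   0.156     ]
lever -143.61502811377505 0.09828125205703864 ptr 9.48153212113914 0.051328830539424275 bar 14.963677829464773 rib -30.176457255874254 -28.37693808189366 0.0718922795556556 ribdir -25.217948346122988
lever -143.5390526645125 0.09403909264044896 ptr 11.358957385788036 0.05519799082426868 bar 14.963677829464773 rib -26.37222970100386 -25.962237627209394 0.07386565875314632 ribdir -25.217948346122988
```

apply_moves(moves=[[0, 0, -1, 0, 0, 0, -0.2], [0, 0, -1, 0, 0, 0, -0.2], [0, 0, -0.05, 0, 0, 0, -0.2], [0, 0, 0, 0, 0, 0, -0.2]])

```text
t: 3.12
eef_pos: [0.4911, -0.0456, 0.3638]
tcp_rot: [3.004, 0.917, 0.002]
contact_force: [0.9, -0.7, -0.2]
width: 0.401
```

Run:
```python
from h import *
st()
w=imaging.get_image("wrist"); crop(w,0,0,512,384,1.5,"pics/w4.png")
s=imaging.get_image("side"); crop(s,200,120,330,220,6,"pics/s4.png")
```

```text
t 3.12 tcp [ 0.4911 -0.0456  0.3638] grasp [ 0.4914 -0.0457  0.1838] ydir -56.06 z [ 0.001 -0.001 -1.   ] F [ 0.9 -0.7 -0.2] w 37.7 q [-0.27  0.07  1.78 -0.    1.29  0.71]
```

View pics/w4.png

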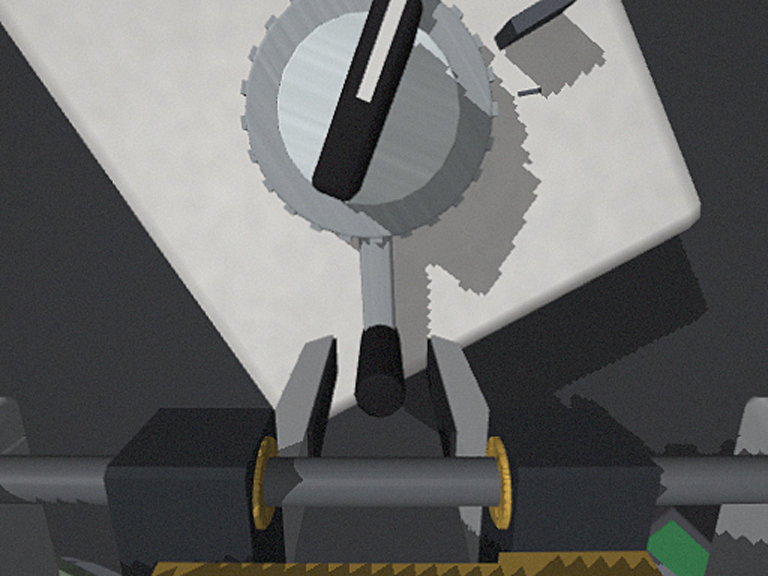

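View pics/s4.png

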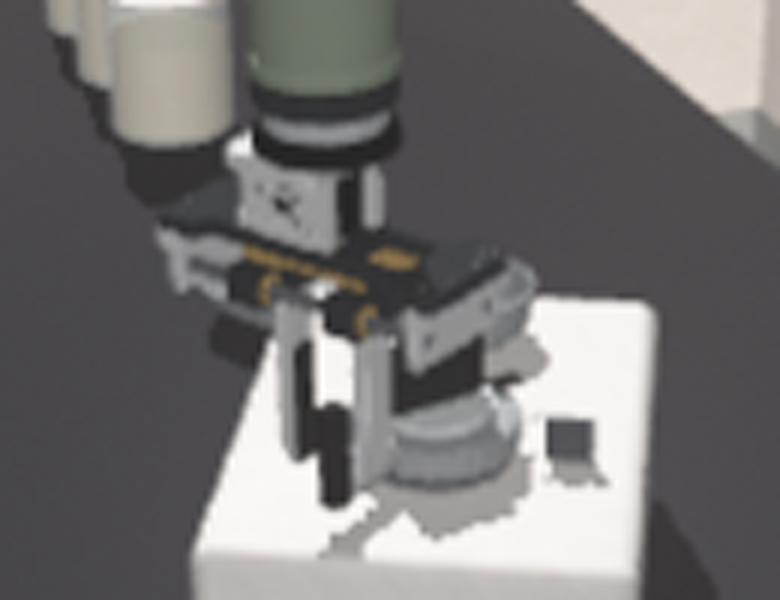

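The post stands between the jaws, top at about (380,394). I'll check its lateral position before closing.

Run:
```python
from h import *
w=imaging.get_image("wrist")
print(plane(w,np.array([[380,394.]])/1.5,.203), proj(w,[.4914,-.0457,.203])*1.5,proj(w,[.4914,-.0457,.165])*1.5)
```

```text
[[ 0.49372531 -0.04376707  0.203     ]] [[380.8841414 401.9490081]] [[380.74533201 357.73051816]]
```

apply_moves(moves=[[0, 0, 0, 0, 0, 0, -1], [0, 0, 0, 0, 0, 0, -1], [0, 0, 0, 0, 0, 0, -1]], force=20)

```text
t: 3.65
eef_pos: [0.4911, -0.0449, 0.3632]
tcp_rot: [3.003, 0.918, 0.001]
contact_force: [0.1, -0.5, 2.0]
width: 0.189
```

apply_moves(moves=[[0.21, -0.25, 0, 0, 0, 1, -1], [0.25, -0.22, 0, 0, 0, 1, -1], [0, 0, 0, 0, 0, 0, -1]])

```text
t: 4.03
eef_pos: [0.5099, -0.064, 0.3632]
tcp_rot: [2.847, 1.324, 0.002]
contact_force: [2.0, -1.2, 1.7]
width: 0.188
```

Run:
```python
from h import *
st()
w=imaging.get_image("wrist"); crop(w,0,0,512,384,1.5,"pics/w5.png")
```

```text
t 4.03 tcp [ 0.5099 -0.064   0.3632] grasp [ 0.5102 -0.0642  0.1832] ydir -40.11 z [ 0.002 -0.001 -1.   ] F [ 2.  -1.2  1.7] w 17.7 q [-0.29  0.12  1.74 -0.    1.29  0.41]
```

View pics/w5.png

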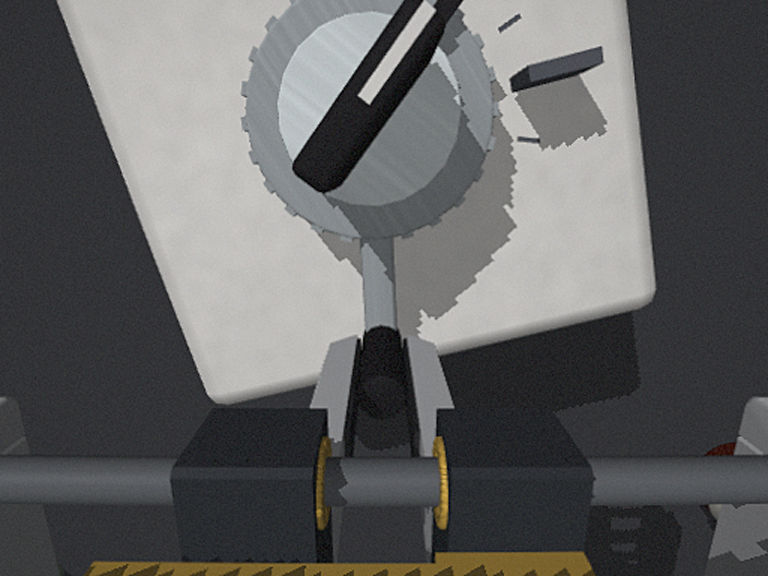

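The post is in the jaws at (380,385) and the ring turns with the tool. The bar has kept its place relative to the rib, so I'll continue the swing.

apply_moves(moves=[[0.27, -0.19, 0, 0, 0, 1, -1], [0.3, -0.15, 0, 0, 0, 1, -1], [0.31, -0.1, 0, 0, 0, 1, -1], [0.32, -0.06, 0, 0, 0, 1, -1], [0.33, -0.01, 0, 0, 0, 1, -1]])

```text
t: 4.7
eef_pos: [0.5702, -0.0838, 0.3631]
tcp_rot: [-2.219, -2.223, 0.002]
contact_force: [-3.7, 0.7, 5.1]
width: 0.19
```

apply_moves(moves=[[0, 0, 0, 0, 0, 0, -1], [0, 0, 0, 0, 0, 0, -1]])

```text
t: 4.95
eef_pos: [0.5708, -0.0837, 0.3632]
tcp_rot: [2.222, 2.217, 0.003]
contact_force: [4.4, 1.5, 2.3]
width: 0.191
```

Run:
```python
from h import *
st()
w=imaging.get_image("wrist"); crop(w,0,0,512,384,1.5,"pics/w6.png")
```

```text
t 4.95 tcp [ 0.5708 -0.0837  0.3632] grasp [ 0.5713 -0.0838  0.1832] ydir -0.14 z [ 0.003 -0.    -1.   ] F [4.4 1.5 2.3] w 17.9 q [-0.3   0.25  1.58  0.    1.31 -0.29]
```

View pics/w6.png

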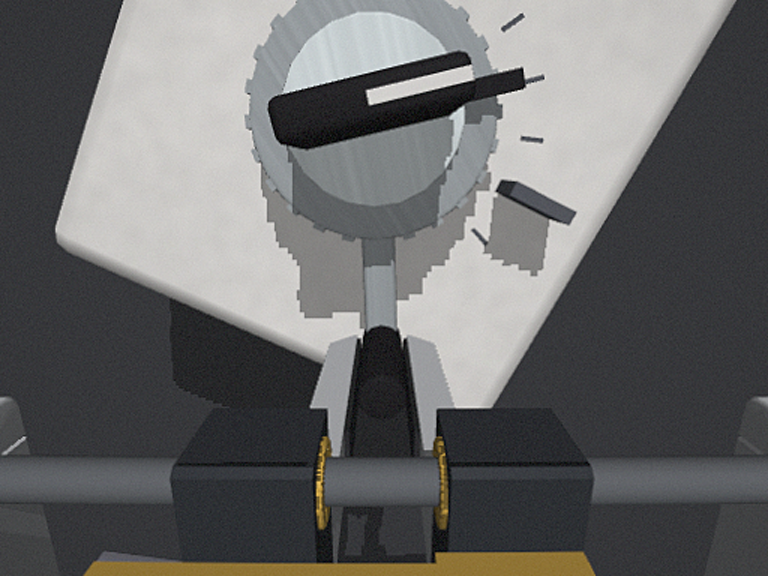

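The lever is now about 57° round (post at (380,385)). The pointer tip is at (524,77) and the rib's top edge runs from (503,183) to (574,216). I'll measure from this view.

Run:
```python
from h import *
w=imaging.get_image("wrist")
P=lambda u,z:plane(w,np.array([u],float)/1.5,z)[0]
an=lambda v:np.rad2deg(np.arctan2(v[1],v[0]))
T=P((523,76),.165);B0=P((273,122),.204);B1=P((473,72),.204);ri=P((503,183),.156);ro=P((574,214),.156);O=P((374,110),.162)
e=[P((270,100),.204),P((463,53),.204),P((285,147),.204),P((474,94),.204)]
print("O",O,"barmid",(B0+B1)/2,"edges",an(e[1]-e[0]),an(e[3]-e[2]))
O=np.array([.5675,.0112,0])
print("ptr",an(T-O),"bar",an(B1-B0),"rib",an(ri-O),an(ro-O),an((ri+ro)/2-O),np.linalg.norm(((ri+ro)/2-O)[:2]),an(ro-ri), np.linalg.norm((T-O)[:2]))
```

```text
O [0.56885859 0.01372028 0.162     ] barmid [0.56875033 0.01240349 0.204     ] edges 12.633263931358885 14.802709418240362
ptr 14.054471216167007 bar 13.096025280772277 rib -24.599586325987957 -23.781154295386195 -24.101267453809054 0.07374382932594402 -22.311605831158424 0.056526453732111494
```

apply_moves(moves=[[0, 0, 0, 0, 0, 0, -0.2], [0, 0, 0, 0, 0, 0, -0.2], [0, 0, 1, 0, 0, 0, -0.2], [0, 0, 0.6, 0, 0, 0, -0.2], [0, 0, 0, 0, 0, -1, -0.2]])

```text
t: 5.68
eef_pos: [0.5706, -0.0842, 0.4289]
tcp_rot: [2.373, 2.054, 0.002]
contact_force: [0.1, 0.4, -0.5]
width: 0.398
```

apply_moves(moves=[[0, 0.6, 0, 0, 0, -1, -0.2], [0, 0.6, 0, 0, 0, -1, -0.2], [0, 0.6, 0, 0, 0, -1, -0.2], [-0.06, 0.6, 0, 0, 0, -1, -0.2], [0, 0, 0, 0, 0, -1, -0.2]])

```text
t: 6.3
eef_pos: [0.5673, 0.0135, 0.4257]
tcp_rot: [-2.933, -1.121, 0.004]
contact_force: [0.0, -1.4, -0.8]
width: 0.395
```

apply_moves(moves=[[0, 0, 0, 0, 0, -1, -0.2], [0, 0, 0, 0, 0, -1, -0.2], [0, 0, 0, 0, 0, -1, -0.2], [0, 0, 0, 0, 0, -0.6, -0.2], [0, 0, 0, 0, 0, 0, -0.2]])

```text
t: 6.92
eef_pos: [0.5676, 0.0119, 0.4258]
tcp_rot: [-3.12, -0.362, 0.003]
contact_force: [0.3, 0.0, -0.4]
width: 0.397
```

Run:
```python
from h import *
st()
w=imaging.get_image("wrist"); crop(w,0,0,512,384,1.5,"pics/w7.png")
print(proj(w,[.568,.012,.204])*1.5)
```

```text
t 6.92 tcp [0.5676 0.0119 0.4258] grasp [0.5672 0.0119 0.2458] ydir -76.76 z [-0.002 -0.    -1.   ] F [ 0.3  0.  -0.4] w 37.3 q [-0.13  0.18  1.53 -0.    1.43  1.21]
[[382.18628471 335.11110228]]
```

View pics/w7.png

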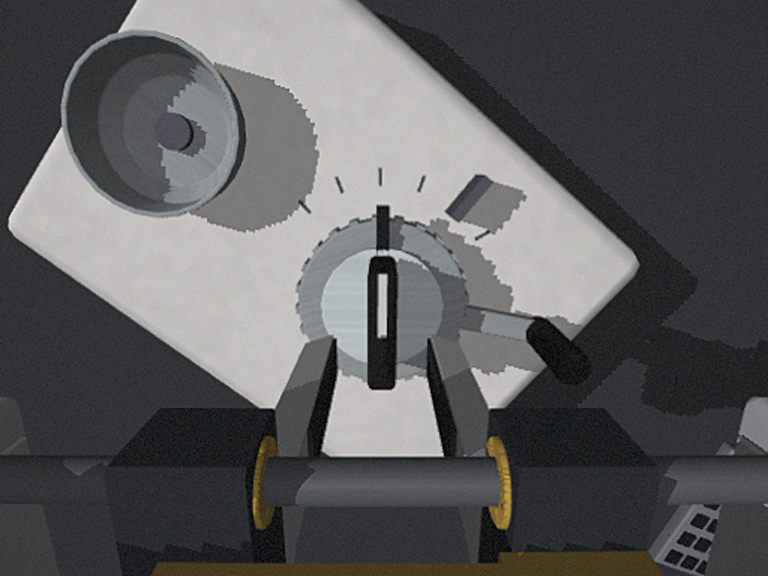

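The bar stands upright in the picture at x≈382, centred between the jaws, so the jaws are square to it. I'll descend and take the index direction from this view.

apply_moves(moves=[[0, 0, -0.8, 0, 0, 0, -0.2], [0, 0, -0.63, 0, 0, 0, -0.2], [0, 0, 0, 0, 0, 0, -0.2]])

```text
t: 7.35
eef_pos: [0.5669, 0.0121, 0.3667]
tcp_rot: [-3.119, -0.362, 0.01]
contact_force: [-0.3, -0.1, 0.4]
width: 0.4
```

Run:
```python
from h import *
st()
w=imaging.get_image("wrist"); crop(w,0,0,512,384,1.5,"pics/w8.png")
```

```text
t 7.35 tcp [0.5669 0.0121 0.3667] grasp [0.5658 0.0122 0.1867] ydir -76.75 z [-0.006  0.001 -1.   ] F [-0.3 -0.1  0.4] w 37.6 q [-0.13  0.23  1.6  -0.    1.32  1.21]
```

View pics/w8.png

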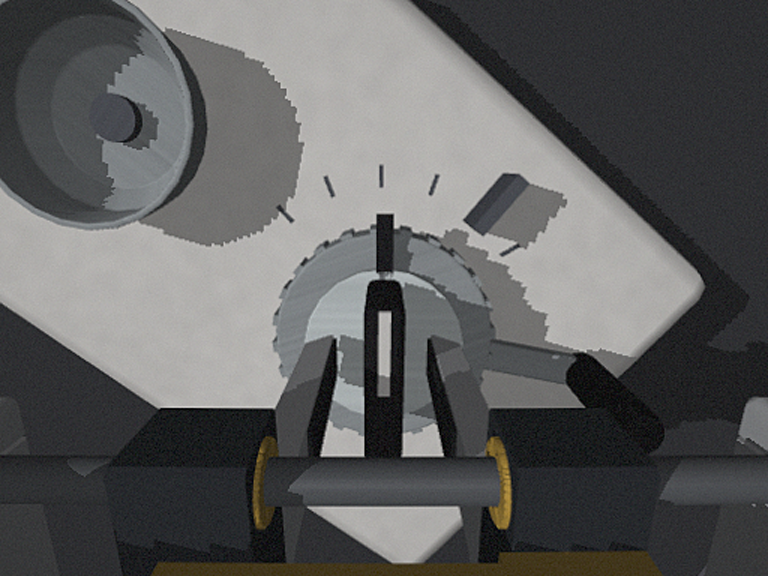

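apply_moves(moves=[[0, 0, 0, 0, 0, 0, -1], [0, 0, 0, 0, 0, 0, -1], [0, 0, 0, 0, 0, 0, -1], [0, 0, 0, 0, 0, 0, -1]], force=25)

```text
t: 7.9
eef_pos: [0.5683, 0.0121, 0.3706]
tcp_rot: [3.121, 0.361, 0.003]
contact_force: [-0.5, 1.2, 3.9]
width: 0.146
```

apply_moves(moves=[[0, 0, 0, 0, 0, -1, -1], [0, 0, 0, 0, 0, -1, -1], [0, 0, 0, 0, 0, -1, -1], [0, 0, 0, 0, 0, -1, -1], [0, 0, 0, 0, 0, -0.8, -1]])

```text
t: 8.52
eef_pos: [0.5684, 0.0121, 0.3706]
tcp_rot: [-3.065, 0.69, -0.003]
contact_force: [-0.5, -0.2, 4.2]
width: 0.148
```

apply_moves(moves=[[0, 0, 0, 0, 0, 0, -1], [0, 0, 0, 0, 0, 0, -1]])

```text
t: 8.78
eef_pos: [0.5684, 0.012, 0.3706]
tcp_rot: [-3.066, 0.682, -0.003]
contact_force: [-0.5, 1.1, 5.5]
width: 0.148
```

Run:
```python
from h import *
st()
w=imaging.get_image("wrist"); crop(w,0,0,512,384,1.5,"pics/w9.png")
```

```text
t 8.78 tcp [0.5684 0.012  0.3706] grasp [0.5687 0.012  0.1906] ydir -115.08 z [ 0.002 -0.    -1.   ] F [-0.5  1.1  5.5] w 13.9 q [-0.13  0.22  1.6   0.    1.32  1.88]
```

View pics/w9.png

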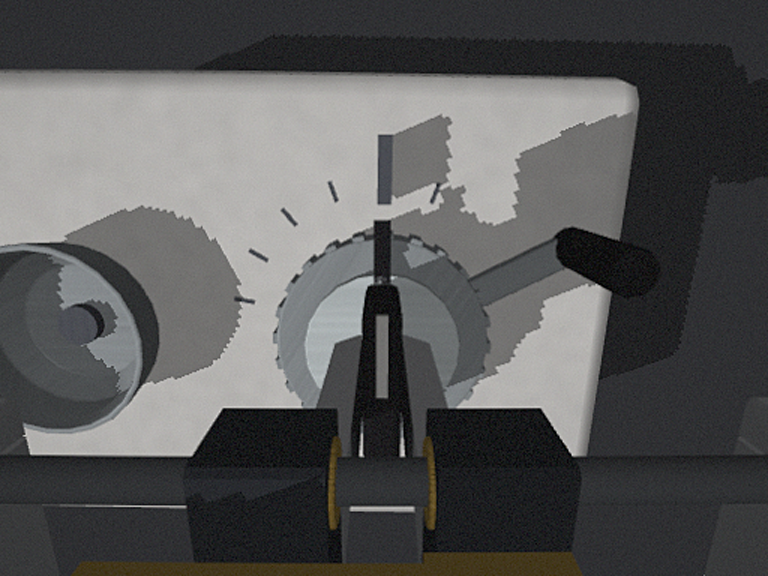

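The pointer (x≈382) and the rib (x≈385) are nearly in line, about 1° short. I'll nudge it, release, and go back to the lever.

apply_moves(moves=[[0, 0, 0, 0, 0, -0.12, -1], [0, 0, 0, 0, 0, 0, -1], [0, 0, 0, 0, 0, 0, -1]])

```text
t: 9.2
eef_pos: [0.5683, 0.012, 0.3706]
tcp_rot: [-3.061, 0.707, -0.003]
contact_force: [-0.3, 2.0, 5.4]
width: 0.146
```

apply_moves(moves=[[0, 0, 0, 0, 0, 0, -0.2], [0, 0, 0, 0, 0, 0, -0.2], [0, 0, 0, 0, 0, 0, -0.2], [0, 0, 0.8, 0, 0, 0, -0.2], [0, 0, 0.7, 0, 0, 0, -0.2]])

```text
t: 9.82
eef_pos: [0.568, 0.012, 0.4296]
tcp_rot: [3.06, -0.71, -0.002]
contact_force: [0.5, -0.1, 0.7]
width: 0.4
```

apply_moves(moves=[[0, 0, 0, 0, 0, 0, -0.2]])

```text
t: 9.95
eef_pos: [0.5688, 0.0119, 0.4319]
tcp_rot: [-3.06, 0.71, -0.009]
contact_force: [-0.5, -0.1, 0.3]
width: 0.398
```

Run:
```python
from h import *
st()
w=imaging.get_image("wrist"); crop(w,0,0,512,384,1.5,"pics/w10.png")
```

```text
t 9.95 tcp [0.5688 0.0119 0.4319] grasp [0.5698 0.0117 0.2519] ydir -116.14 z [ 0.006 -0.001 -1.   ] F [-0.5 -0.1  0.3] w 37.4 q [-0.13  0.17  1.53 -0.    1.44  1.9 ]
```

View pics/w10.png

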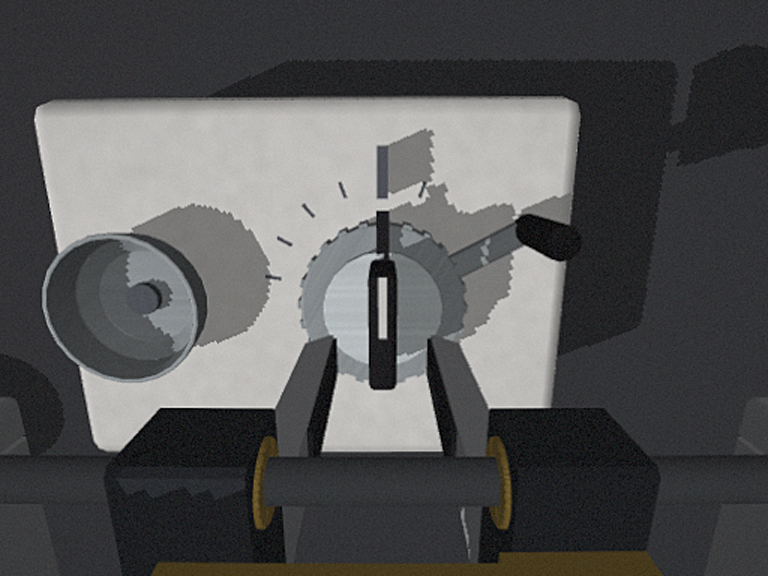

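apply_moves(moves=[[0.05, -0.6, 0, 0, 0, 1, -0.2], [0, -0.6, 0, 0, 0, 1, -0.2], [0, -0.6, 0, 0, 0, 1, -0.2], [0, -0.6, 0, 0, 0, 1, -0.2], [0, 0, 0, 0, 0, 1, -0.2]])

```text
t: 10.62
eef_pos: [0.5695, -0.0855, 0.4268]
tcp_rot: [-3.117, -0.382, 0.006]
contact_force: [-0.4, -0.7, 0.5]
width: 0.401
```

apply_moves(moves=[[0, 0, 0, 0, 0, 1, -0.2], [0, 0, 0, 0, 0, 1, -0.2], [0, 0, 0, 0, 0, 1, -0.2], [0, 0, 0, 0, 0, 1, -0.2], [0, 0, 0, 0, 0, 1, -0.2]])

```text
t: 11.25
eef_pos: [0.5695, -0.0839, 0.4268]
tcp_rot: [-2.795, -1.428, 0.005]
contact_force: [0.1, 0.5, -0.6]
width: 0.403
```

apply_moves(moves=[[0, 0, 0, 0, 0, 1, -0.2], [0, 0, 0, 0, 0, 1, -0.2], [0, 0, 0, 0, 0, 1, -0.2], [0, 0, 0, 0, 0, 1, -0.2], [0, 0, 0, 0, 0, 0.5, -0.2]])

```text
t: 11.88
eef_pos: [0.5695, -0.0839, 0.4268]
tcp_rot: [-2.219, -2.219, 0.003]
contact_force: [0.1, -0.6, -0.1]
width: 0.4
```

apply_moves(moves=[[0, 0, 0, 0, 0, 0, -0.2]])

```text
t: 12.0
eef_pos: [0.5696, -0.0839, 0.4272]
tcp_rot: [-2.223, -2.215, 0.003]
contact_force: [0.4, 0.0, 0.8]
width: 0.399
```

Run:
```python
from h import *
st()
w=imaging.get_image("wrist"); crop(w,0,0,512,384,1.5,"pics/w11.png")
```

```text
t 12.0 tcp [ 0.5696 -0.0839  0.4272] grasp [ 0.569  -0.0837  0.2472] ydir -0.21 z [-0.004  0.001 -1.   ] F [0.4 0.  0.8] w 37.5 q [-0.3   0.19  1.51 -0.    1.44 -0.29]
```

View pics/w11.png

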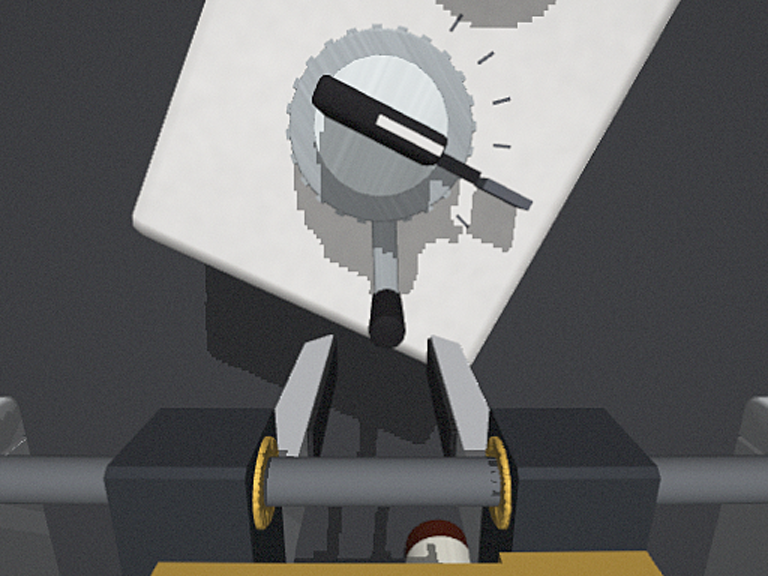

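The post at (386,325) is between the jaw lines, and the pointer lines up with the rib. I'll descend and grip.

apply_moves(moves=[[0.03, 0, -0.9, 0, 0, 0, -0.2], [0, 0, -0.7, 0, 0, 0, -0.2], [0, 0, 0, 0, 0, 0, -0.2], [0, 0, 0, 0, 0, 0, -1], [0, 0, 0, 0, 0, 0, -1]], force=25)

```text
t: 12.68
eef_pos: [0.5718, -0.0842, 0.3672]
tcp_rot: [2.223, 2.216, 0.002]
contact_force: [0.2, 0.5, 0.2]
width: 0.221
```

apply_moves(moves=[[0, 0, 0, 0, 0, 0, -1], [-0.33, 0.01, 0, 0, 0, -1, -1], [-0.32, 0.06, 0, 0, 0, -1, -1], [-0.31, 0.1, 0, 0, 0, -1, -1], [0, 0, 0, 0, 0, 0, -1]])

```text
t: 13.3
eef_pos: [0.5326, -0.0773, 0.367]
tcp_rot: [2.634, 1.709, 0.0]
contact_force: [-4.7, -1.2, 6.7]
width: 0.184
```

Run:
```python
from h import *
st()
w=imaging.get_image("wrist"); crop(w,0,0,512,384,1.5,"pics/w12.png")
```

```text
t 13.3 tcp [ 0.5326 -0.0773  0.367 ] grasp [ 0.5327 -0.0775  0.187 ] ydir -24.06 z [ 0.001 -0.001 -1.   ] F [-4.7 -1.2  6.7] w 17.3 q [-0.3   0.16  1.67 -0.    1.3   0.12]
```

View pics/w12.png

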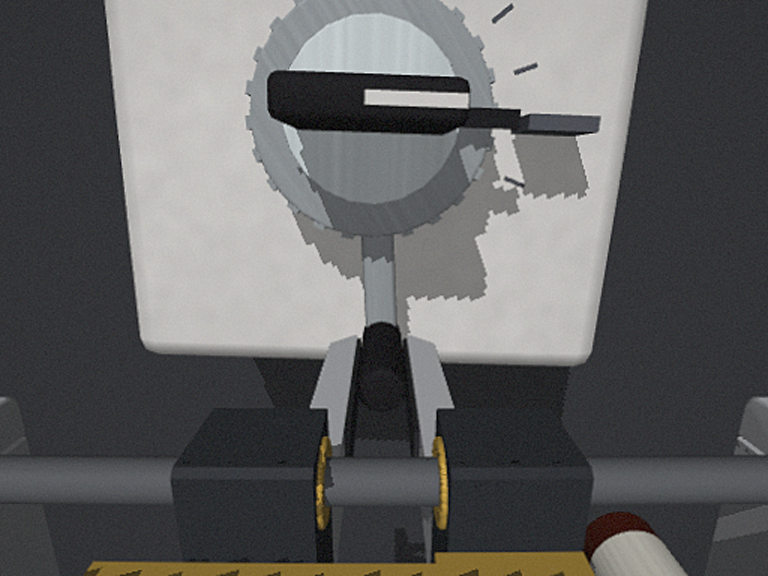

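apply_moves(moves=[[-0.3, 0.15, 0, 0, 0, -1, -1], [-0.27, 0.19, 0, 0, 0, -1, -1], [-0.25, 0.22, 0, 0, 0, -1, -1], [0, 0, 0, 0, 0, 0, -1]])

```text
t: 13.85
eef_pos: [0.5001, -0.0554, 0.367]
tcp_rot: [2.931, 1.124, -0.0]
contact_force: [-4.2, -2.9, 7.8]
width: 0.187
```

apply_moves(moves=[[-0.1, 0.12, 0, 0, 0, -0.5, -1], [-0.1, 0.13, 0, 0, 0, -0.5, -1], [0, 0, 0, 0, 0, 0, -1], [0, 0, 0, 0, 0, 0, -1]])

```text
t: 14.35
eef_pos: [0.4927, -0.0465, 0.367]
tcp_rot: [2.999, 0.917, -0.0]
contact_force: [-3.5, -5.9, 6.3]
width: 0.189
```

Run:
```python
from h import *
st()
w=imaging.get_image("wrist"); crop(w,0,0,512,384,1.5,"pics/w13.png")
```

```text
t 14.35 tcp [ 0.4927 -0.0465  0.367 ] grasp [ 0.4929 -0.0474  0.187 ] ydir -56.02 z [ 0.001 -0.005 -1.   ] F [-3.5 -5.9  6.3] w 17.7 q [-0.27  0.07  1.78 -0.    1.29  0.71]
```

View pics/w13.png

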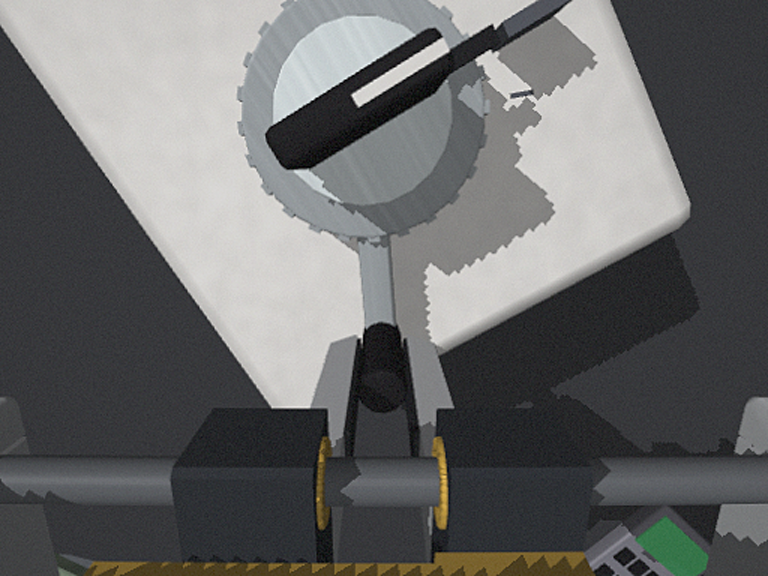

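About 2 mm short of the original lever position, with the force still low. I'll press on in small steps until the force shows the stop.

apply_moves(moves=[[-0.03, 0.04, 0, 0, 0, -0.12, -1], [-0.03, 0.04, 0, 0, 0, -0.12, -1], [0, 0, 0, 0, 0, 0, -1]])

```text
t: 14.78
eef_pos: [0.4906, -0.0437, 0.3671]
tcp_rot: [3.013, 0.865, 0.001]
contact_force: [-1.1, -10.2, 5.1]
width: 0.187
```

apply_moves(moves=[[-0.03, 0.04, 0, 0, 0, 0, -1], [0, 0, 0, 0, 0, 0, -1]])

```text
t: 15.02
eef_pos: [0.4896, -0.0424, 0.3671]
tcp_rot: [3.012, 0.864, 0.002]
contact_force: [-0.1, -9.7, 3.8]
width: 0.188
```

apply_moves(moves=[[-0.03, 0.04, 0, 0, 0, 0, -1], [0, 0, 0, 0, 0, 0, -1]])

```text
t: 15.28
eef_pos: [0.4886, -0.0411, 0.3671]
tcp_rot: [3.011, 0.863, 0.003]
contact_force: [0.9, -11.6, 1.8]
width: 0.188
```

Run:
```python
from h import *
st()
w=imaging.get_image("wrist"); crop(w,0,0,512,384,1.5,"pics/w14.png")
print(proj(w,[[.491,-.044,.203],[.568,.0115,.162]])*1.5)
```

```text
t 15.28 tcp [ 0.4886 -0.0411  0.3671] grasp [ 0.4894 -0.0426  0.1871] ydir -58.0 z [ 0.005 -0.008 -1.   ] F [  0.9 -11.6   1.8] w 17.6 q [-0.26  0.06  1.79 -0.01  1.29  0.76]
[[388.27815103 395.1840396 ]
 [370.47139401 116.77198889]]
```

View pics/w14.png

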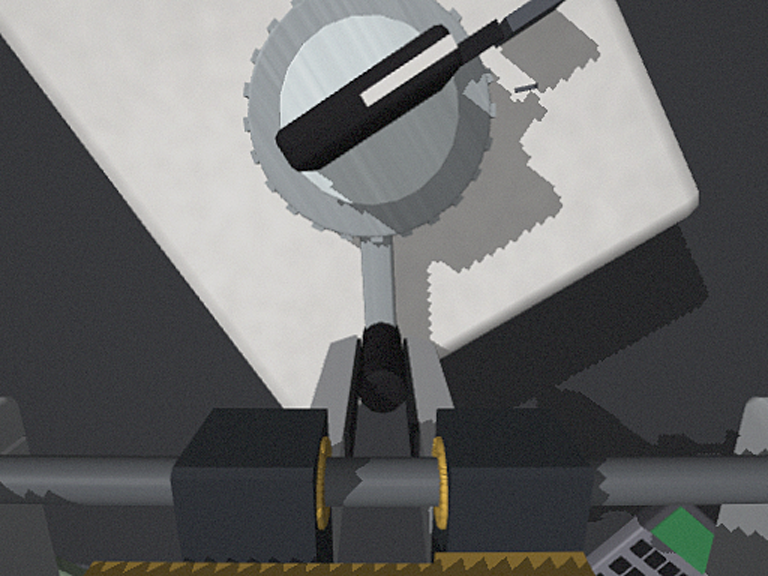

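apply_moves(moves=[[-0.05, 0.07, 0, 0, 0, 0, -1], [0, 0, 0, 0, 0, 0, -1]])

```text
t: 15.58
eef_pos: [0.487, -0.0391, 0.367]
tcp_rot: [3.008, 0.863, 0.005]
contact_force: [3.5, -14.9, -1.0]
width: 0.19
```

apply_moves(moves=[[-0.05, 0.07, 0, 0, 0, 0, -1], [0, 0, 0, 0, 0, 0, -1]])

```text
t: 15.82
eef_pos: [0.4861, -0.038, 0.3671]
tcp_rot: [3.002, 0.86, 0.009]
contact_force: [7.7, -20.9, -5.8]
width: 0.185
```

The force rose to 22 N, so the lever is hard against its stop. I'll unload a little, open and lift.

apply_moves(moves=[[0.05, -0.07, 0, 0, 0, 0, -1], [0, 0, 0, 0, 0, 0, -0.2], [0, 0, 0, 0, 0, 0, -0.2], [0, 0, 0, 0, 0, 0, -0.2], [0, 0, 0, 0, 0, 0, -0.2]])

```text
t: 16.45
eef_pos: [0.4852, -0.0352, 0.3652]
tcp_rot: [-3.019, -0.865, 0.001]
contact_force: [-0.1, -0.4, -0.2]
width: 0.396
```

apply_moves(moves=[[0, 0, 1, 0, 0, 0, -0.2], [0, 0, 1, 0, 0, 0, -0.2], [0, 0, 0, 0, 0, 0, -0.2]])

```text
t: 16.82
eef_pos: [0.4862, -0.0355, 0.4492]
tcp_rot: [3.016, 0.864, 0.011]
contact_force: [0.2, -0.8, -0.6]
width: 0.398
```

Run:
```python
from h import *
st()
w=imaging.get_image("wrist"); crop(w,0,0,512,384,1.5,"pics/w15.png")
```

```text
t 16.82 tcp [ 0.4862 -0.0355  0.4492] grasp [ 0.4876 -0.0358  0.2692] ydir -58.03 z [ 0.008 -0.002 -1.   ] F [ 0.2 -0.8 -0.6] w 37.4 q [-0.25 -0.02  1.69  0.    1.46  0.76]
```

View pics/w15.png

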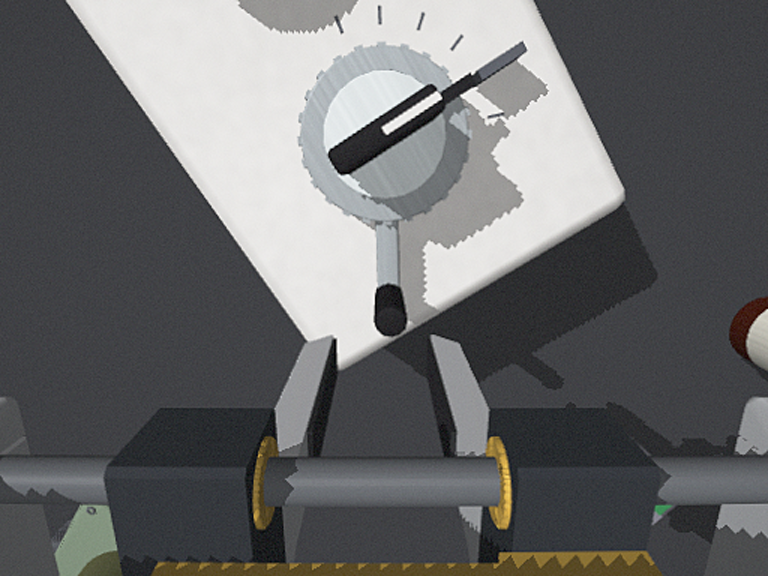

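Run:
```python
from h import *
w=imaging.get_image("wrist")
P=lambda u,z:plane(w,np.array([u],float)/1.5,z)[0]
an=lambda v:np.rad2deg(np.arctan2(v[1],v[0]))
O=np.array([.568,.0115,0]);L=P((390,321),.203);T=P((476,80),.165);r=(P((476,81),.156)+P((523,46),.156))/2;B0=P((339,164),.204);B1=P((434,94),.204)
print("lever",L,an(L-O),"tip",an(T-O),"bar",an(B1-B0),"rib",an(r-O),"lever from idx",an(r-O)-an(L-O))
```

```text
lever [ 0.48896621 -0.03885064  0.203     ] -147.49970853068035 tip -27.491137820052206 bar -22.940576214764665 rib -26.37219901193397 lever from idx 121.12750951874638
```

apply_moves(moves=[[-0.3, -1, 0.5, 0, 0, 0, -0.2], [-0.3, -1, 0, 0, 0, 0, -0.2], [-0.3, -1, 0, 0, 0, 0, -0.2], [-0.3, -1, 0, 0, 0, 0, -0.2], [0, 0, 0, 0, 0, 0, -0.2]])

```text
t: 17.55
eef_pos: [0.4363, -0.1974, 0.4631]
tcp_rot: [-3.019, -0.857, 0.005]
contact_force: [-0.3, -0.4, 0.8]
width: 0.403
```

Run:
```python
from h import *
d=imaging.get_image("top"); crop(d,180,120,305,230,6,"pics/t16.png"); st()
f=lambda p:np.array(p)/6+[179.58,119.58]
s=imaging.get_image("side"); cv2.imwrite("pics/s16.png",s["color"][:,:,::-1])
```

```text
t 17.6 tcp [ 0.4366 -0.1962  0.4633] grasp [ 0.4361 -0.1957  0.2833] ydir -58.22 z [-0.003  0.003 -1.   ] F [ 0.3  0.5 -0.6] w 37.8 q [-0.6  -0.04  1.69  0.    1.5   0.41]
```

View pics/t16.png

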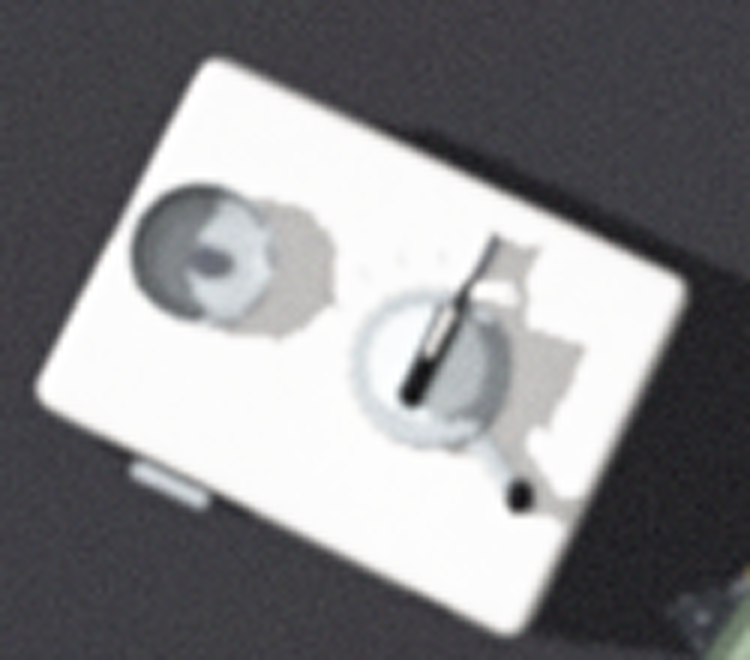

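View pics/s16.png

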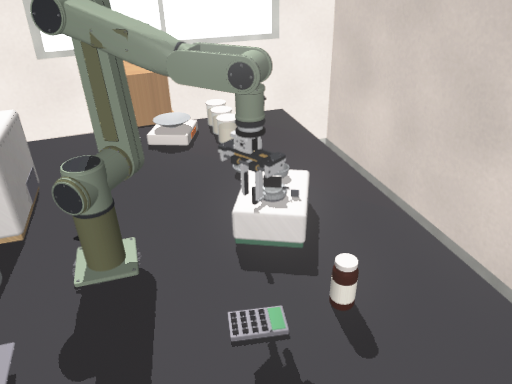

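The top view shows the pointer in line with the rib and the lever post at (519,496), slightly clockwise of its starting place. In the side view the jar and calculator are where they were. Handing in.

```bash
python3 -c "
from workcell import arm; print(arm.close_job())"
```

```text
the job is handed in; nothing more can be done
None
```

I loosened the lock ring by about 1 rad, turned the adjuster about 0.69 rad clockwise to the index mark, and swung the lever back to its stop. I then opened the jaws, backed the gripper clear of the mill and handed the job in at about 17.7 s; no verdict was reported.

**Lock ring:** at the end of the tightening swing the lever pushed back with about 22 N, well above the 8 N it normally takes, so I took it to be on its stop. The last wrist picture puts it 121.1° clockwise of the index mark, and fully tight is 120.3°. That is 2–4° further round than I measured at the start, which could be measurement error or the ring starting slightly loose.

**Pointer:** the readings from the last wrist picture do not quite agree. The rib came out at -26.4°, the pointer tip at -27.5° and the bar's axis at -22.9°. The largest gap is about 3.4° (0.06 rad), inside the 0.12 rad allowed, and the top view shows pointer and rib in one line.

**Surroundings:** the jar and calculator look unmoved in the last side view. The bowl was partly hidden there and I did not check it again, but the arm never went near it.

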